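# Reassemble the bench filter on its centre rod

### The arm

A 7-joint arm with a two-finger parallel gripper is mounted at the origin on the work surface. World frame = base frame: x ahead of the robot, y to its left, z up, the work surface at z = 0. Lengths are in m, angles in rad, forces in N, time in s.
With the tool pointing down it reaches from about 0.35 to 0.9 m from the base axis. Payload 8.1 kg.
Tool frame: the origin (TCP) lies midway between the tips of the shut fingers; the grasp point (between the pads) lies robot.tcp_to_grasp behind it (robot.tcp_to_grasp is the distance from the TCP to the grasp point, in m); z points along the fingers, y is the line along which they close (so a half turn about z gives the same grasp; the last joint's range is limited). The gripper opens to 92 mm and grips with 3 to 60 N. Pads are 19 mm wide; open, the fingers measure 130 mm over their backs; the gripper's body (75 mm by 190 mm) begins 47 mm behind the grasp point.
Start: joints at [1.221, 0.434, 0.025, 1.573, -0.012, 1.134, -0.075], TCP at [0.153, -0.606, 0.227] pointing down, gripper open.
Joint ranges: [-2.62, 2.62], [-0.44, 2.09], [-1.27, 1.32], [0.08, 2.57], [-1.32, 4.46], [0.12, 2], [-2.74, 2.74]. Speed limits (rad/s): [2.22, 2.22, 3.01, 3.01, 3.14, 3.14, 3.14].

### API

Orientations are given as a unit quaternion [w, x, y, z].
In Python, from rig import robot gives the robot as it stands.
- The arm moves only by the shell command python3 -m handwheel 'ROWS'. ROWS is JSON, a list that holds one entry, the list of rows, each a list of 7 numbers: the finger opening in m, from 0 to 0.0918, then the shift along the world's x, y, z in m, then the turn, a rotation vector about the world's x, y, z in rad. A call has 1 to 12 rows; each row is the pose to reach, as a shift and turn from the pose commanded when the call began; what a row does not reach only later rows make up. A row lasts 1/12 s, in which the tool goes at most 41.7 mm and 7.16 degrees, less where a joint would pass 70% of its speed; a pose out of reach is approached as far as the arm can. A call with a gripper value outside its range is refused whole. The fingers move at their own pace and stop on an object; the grip force is fixed at half the most. Time passes only in rows, so rows that repeat a pose let the fingers close. It gives the time, the measured TCP pose, the force, the opening and the grip force at its end, in the units of the state.
- robot.read_state(): the state, without advancing time (a new reading comes with each control period).
- robot.capture(name): name is "scene" or "top"; returns a dict with "image" (400x640x3 uint8, red, green, blue), "intrinsics" (3x3 intrinsics, pixels), "rvec" (rotation vector, rad) and "tvec" (3), from world to camera coordinates, as OpenCV has them. Camera axes: x right, y down, z forward; pixel columns grow to the right and rows downward; lengths in m; the calibration is good to about 2 mm. A picture is of the moment at which its call begins. There is no depth.
- robot.hand_in(): hands the job in; it is judged then, once.
The state is a dict: "time": time; "qpos": joint angles; "joint_velocities": joint speeds; "effort": joint torques, N m; "tcp_pos": TCP position; "orientation": TCP orientation; "ft_force": force on the tool from outside, world axes, zero at the start; "wrist_torque": the same for the moment, N m; "grip_width": finger opening in m; "grasp_force": force on a finger pad.
Only numpy, scipy, OpenCV 4.12 (cv2) and the standard library are available. Lean on these libraries where they do the work, as an engineer would, in place of code of your own. Each camera call takes 0.05 s, during which the arm holds its last target. There are 200 camera calls.

### The job

Put the bench filter back together. First thread the short flat aluminium collar down the upright rod until it sits flat on the base, and let go; only then lift the white ceramic cartridge out of its cradle, stand it on end on the rubber mat and let go of it, take it again from above and thread it down the same rod until it rests flat on the collar. Lower both parts gently, do not let them drop, and leave the thin wide ring, the black cap and the small jar that lie among them where they are.

Things in the scene. Friction and masses are not known exactly. Their poses are not given: they have to be found in the camera images.
- filter_base: steel filter base, fixed to the bench: square plate 110 x 110 x 6 mm with a round boss (72 mm across, 4 mm high) on it, boss top 10 mm above the bench, and a vertical rod in the middle. Origin: centre of the underside, at bench level; z up
- rod_foot (a point): centre of the boss's top face, where the rod (18 mm in diameter) begins, 10 mm above the bench
- rod_tip (a point): top end of the rod, 84 mm above the bench, 74 mm above the boss; the last 10 mm taper from 18 to 10 mm in diameter
- collar: short aluminium collar, a thick ring lying flat on the bench: outside diameter 56 mm, height 16 mm, bore 22 mm, about 0.09 kg. The two faces are alike. Origin: centre of the underside; z along the bore (up)
- collar_mid (a point): centre of the collar, at half its height on the bore's axis; 18 mm above the bench when the collar is home on the boss
- cartridge: white ceramic filter cartridge, a thick tube: outside diameter 44 mm, length 58 mm, bore 21 mm right through, about 0.14 kg; ends alike, either may be up. Starts lying on its side in the cradle. Origin: its middle, on the bore's axis; y along the bore. Its middle is 34 mm above the bench in the cradle, 32 mm standing on the mat, 55 mm when home on the collar
- cradle: small fixed drying cradle: white plate 70 x 64 x 4 mm with two steel rods of 10 mm diameter along its y axis, 16 mm apart (tops 14 mm above the bench), on which the cartridge lies, its bore along the cradle's y. Origin: centre of the underside
- mat: thin fixed rubber mat, square 130 x 130 mm, 3 mm thick, empty. Origin: centre of the underside, at bench level
- trim_ring: bystander: thin wide aluminium ring lying flat, outside diameter 62 mm, bore 46 mm, 8 mm high. Not part of the filter. Origin: centre of the underside
- bottle_cap: bystander: black stoppered bottle cap, 38 mm across, 24 mm high. Origin: centre of the underside
- ointment_jar: bystander: small glass jar, 48 mm across, 46 mm high. Origin: centre of the underside
Not all that is in view belongs to the job. Leave any brown look-alike of the cartridge alone.

How it is judged:
On the way, in this order (a step that is already met when the one before it is completed fails the run):
1. the collar sits flat on the base's boss, round the rod, and is let go (z of collar_mid in the frame of filter_base below 0.0215 m and horizontal distance between collar_mid and rod_foot below 0.005 m and angle between the z axis of collar and the z axis of filter_base, either way round below 0.08 rad and contact force between the fingers and collar below 0.1 N), for 0.2 s.
2. the cartridge stands on end on the rubber mat and is let go (horizontal distance between cartridge and mat below 0.07 m and height (world z) of cartridge between 0.029 and 0.0355 m and angle between the y axis of cartridge and the z axis of mat, either way round below 0.08 rad and contact force between the fingers and cartridge below 0.1 N and linear speed of cartridge below 0.02 m/s), for 0.2 s.
At the end, for the whole second after the job is handed in: The collar lies round the rod on the boss (middle at most 21.5 mm above the bench) and the cartridge stands round the rod on the collar (middle 51.5 to 58.5 mm above the bench); both within 5 mm of the rod's axis and 0.08 rad of upright, let go and at rest (all of step 1 and z of cartridge in the frame of filter_base between 0.0515 and 0.0585 m and horizontal distance between cartridge and rod_foot below 0.005 m and angle between the y axis of cartridge and the z axis of filter_base, either way round below 0.08 rad and contact force between the fingers and cartridge below 0.1 N and linear speed of each of cartridge, collar below 0.02 m/s); the robot touches nothing.
It fails at once if the cartridge is dropped (moves faster than 0.5 m/s out of the fingers) (linear speed of cartridge above 0.5 m/s and contact force between the fingers and cartridge below 0.05 N).
It fails at once if the collar is dropped (moves faster than 0.5 m/s out of the fingers) (linear speed of collar above 0.5 m/s and contact force between the fingers and collar below 0.05 N).
It fails at once if the thin ring, the cap or the jar is moved by more than 30 mm or knocked over (distance of any of trim_ring, bottle_cap, ointment_jar from where it was at the start of the episode above 0.03 m or angle between any of trim_ring, bottle_cap, ointment_jar's own z axis and vertical above 0.5 rad).
It also fails if it takes over 72 s, if anything falls off the work surface, if the arm or the gripper's body presses on something with over 40 N, if the wrist force passes 120 N, or if a joint passes its speed limit or range.

## Working session

There is one attempt and no reset: what is moved stays moved. The work goes in short steps, Python scripts to look and compute and a shell command to move; the robot and the scene stay as the last step left them, time stands still between calls to the robot, and variables do not carry over. Pictures are saved under pics/ and viewed, at most 12 in all, crops included, and the job is handed in when it is done.

```bash
mkdir -p pics; ls; cat > h.py <<'E'
from rig import robot
import cv2, numpy as np
def cap(n,f=None):
    c=robot.capture(n); im=cv2.cvtColor(np.asarray(c["image"]),cv2.COLOR_RGB2BGR)
    if f: cv2.imwrite(f"pics/{f}.png",im)
    return c,im
def ray(c,px,z):
    K=np.array(c["intrinsics"],float);R=cv2.Rodrigues(np.array(c["rvec"],float))[0];t=np.array(c["tvec"],float).ravel()
    d=R.T@np.linalg.inv(K)@np.array([px[0],px[1],1.]);o=-R.T@t
    return o+d*(z-o[2])/d[2]
def proj(c,p):
    return cv2.projectPoints(np.array([p],float),np.array(c["rvec"],float),np.array(c["tvec"],float),np.array(c["intrinsics"],float),None)[0].ravel()
E
python3 - <<'E'
from h import *
for n in("scene","top"):
    c,im=cap(n,n+"0"); R=cv2.Rodrigues(np.array(c["rvec"],float))[0]; print(n,-R.T@np.array(c["tvec"]).ravel(),R[2])
print(robot.read_state(),robot.tcp_to_grasp)
E
```

```text
pics
scene [0.92727127 0.25731396 0.67924346] [-0.50303743 -0.33733713 -0.79571163]
top [0.42830114 0.00264693 1.12533208] [ 0.08791888 -0.00668089 -0.99610523]
{'time': 0.1, 'qpos': array([ 1.22138596,  0.43513608,  0.02500926,  1.57400765, -0.0115818 ,
        1.13403357, -0.07511809]), 'joint_velocities': array([-7.63837103e-04, -7.41805959e-04,  7.65523832e-05, -4.01965312e-03,
       -9.13338038e-04, -6.66471192e-04,  1.68435154e-03]), 'effort': array([ 2.72620964e-03, -6.69139409e+01,  9.87884179e-01, -3.15149081e+01,
       -6.05218252e-02,  3.73431633e-02,  7.22767527e-05]), 'tcp_pos': array([ 0.1525015 , -0.60562335,  0.22603399]), 'orientation': array([-7.00095645e-04,  9.92401883e-01,  1.23036515e-01, -1.68280848e-04]), 'ft_force': array([-0.59493293,  0.2185121 , -0.17890659]), 'wrist_torque': array([-0.01186846,  0.03101279,  0.01088783]), 'grasp_force': 0.0, 'grip_width': 0.09169165367937986} 0.0188
```

View pics/top0.png

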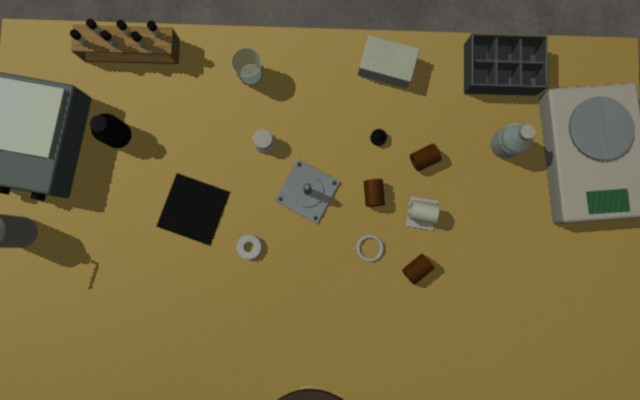

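View pics/scene0.png

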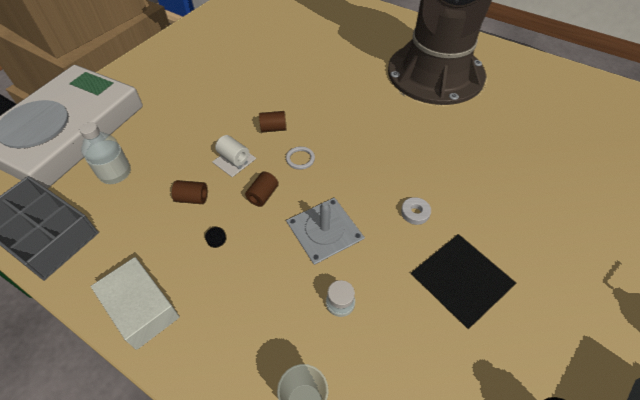

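The top view shows these candidates:
- **Collar:** the thick ring at (249,247). The thin trim ring is at (370,248).
- **Cartridge:** the white tube at (423,211), in the cradle. The brown look-alikes are at (374,192), (425,157) and (418,269).
- **Other parts:** rod tip about (307,186), mat (194,209), jar (263,141), cap (379,137).

The scene view agrees: collar (417,210), cartridge (231,150), rod tip about (325,205). I choose the thick ring and the white tube.

```bash
cat > m.py <<'E'
from h import *
T,S=cap("top")[0],cap("scene")[0]
ti=cv2.cvtColor(T["image"],cv2.COLOR_RGB2BGR); si=cv2.cvtColor(S["image"],cv2.COLOR_RGB2BGR)
def nearest(m,px):
    cs=cv2.findContours(m,cv2.RETR_EXTERNAL,cv2.CHAIN_APPROX_NONE)[0]
    cs=[c for c in cs if cv2.contourArea(c)>40]
    return min(cs,key=lambda c:np.hypot(*(np.array(cv2.minAreaRect(c)[0])-px)))
def nony(im):
    h=cv2.cvtColor(im,cv2.COLOR_BGR2HSV); return ((h[...,1]<70)&(h[...,2]>100)).astype(np.uint8)*255
mt,ms=nony(ti),nony(si)
for n,c,m,pt,z in(("collar",T,mt,(249,247),.016),("collarS",S,ms,(417,210),.016),("trim",T,mt,(370,248),.008),("trimS",S,ms,(300,158),.008),("plate",T,mt,(308,190),.006),("plateS",S,ms,(325,230),.006),("cart",T,mt,(423,211),.034),("cartS",S,ms,(231,150),.034)):
    k=nearest(m,pt); w=np.array([ray(c,q,z)[:2] for q in k[:,0]],np.float32); r=cv2.minAreaRect(w); print(n,np.round(cv2.minAreaRect(k)[0],1),np.round(r[0],4),np.round(r[1],4),round(r[2],1))
k=nearest((ti.max(2)<45).astype(np.uint8)*255,(194,209)); w=np.array([ray(T,q,.003)[:2] for q in k[:,0]],np.float32); print("mat",cv2.minAreaRect(w))
z=lambda im,x,y,s:cv2.resize(im[y:y+s,x:x+s],None,fx=400/s,fy=400/s,interpolation=cv2.INTER_CUBIC)
def g(im): return cv2.convertScaleAbs(im,alpha=1.2)
a=np.vstack([np.hstack([z(ti,385,175,75),z(ti,268,150,80)]),np.hstack([z(si,195,115,75),z(si,285,190,80)])])
cv2.imwrite("pics/crop1.png",cv2.resize(a,(600,600)))
for nm,c in(("T",T),("S",S)): print(nm,proj(c,[.45,0,0]),proj(c,[.45,.01,0])-proj(c,[.45,0,0]))
E
python3 m.py
```

```text
collar [248. 247.] [0.4299 0.1487] [0.0532 0.0534] 1.6
collarS [416.  210.5] [0.4352 0.1489] [0.0648 0.0538] 26.7
trim [369.  247.5] [ 0.4363 -0.1215] [0.0605 0.0585] 1.2
trimS [300.  157.5] [ 0.4378 -0.1217] [0.0654 0.0619] 52.3
plate [306.8 190.7] [0.5608 0.0219] [0.108  0.1098] 63.3
plateS [324.9 228.9] [0.5615 0.0206] [0.1119 0.1102] 63.3
cart [422.6 213.2] [ 0.5149 -0.2358] [0.0685 0.0683] 82.1
cartS [230.8 155.8] [ 0.5306 -0.2372] [0.1037 0.0751] 82.3
mat ((0.5123943090438843, 0.2779890298843384), (0.1271609216928482, 0.1261281669139862), 72.1592788696289)
T [315.08128976 239.92670426] [-4.42033286 -0.12353938]
S [345.48175767 187.41780936] [4.18318616 2.08658872]
```

View pics/crop1.png

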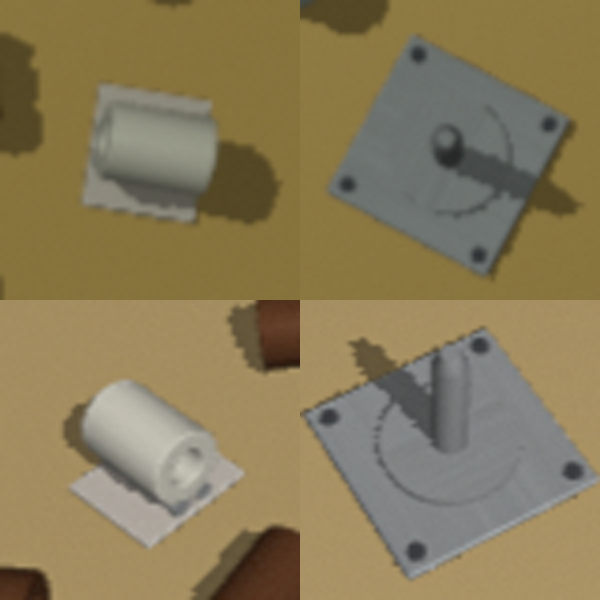

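The crop confirms the white tube in its cradle: left end at about (411,210) in the top view, bore running left to right with a slight slope. It also confirms the rod at the plate centre, with its tip at about (307,185). I'll start moving towards the collar while I work out the remaining points.

```bash
python3 -m handwheel '[[[0.0918,0.04,0.04,0,0,0,0.12],[0.0918,0.08,0.08,0,0,0,0.24],[0.0918,0.11,0.12,0,0,0,0.36],[0.0918,0.14,0.16,0,0,0,0.48],[0.0918,0.17,0.2,0,0,0,0.6],[0.0918,0.19,0.24,0,0,0,0.72],[0.0918,0.21,0.27,0,0,0,0.84],[0.0918,0.23,0.31,0,0,0,0.96],[0.0918,0.24,0.35,0,0,0,1.08],[0.0918,0.25,0.39,0,0,0,1.187],[0.0918,0.26,0.42,0,0,0,1.187],[0.0918,0.26,0.45,0,0,0,1.187]]]'
python3 - <<'E'
from h import *
T=cap("top")[0];S=cap("scene")[0]
print("tip",ray(T,(306.9,184.5),.084), ray(S,(285+(450-300)/3.75,190+352-300-52+4.0*0+ (352-300)/3.75-52),.084))
for p in [(424,212.5)]: print("cart mid",ray(T,p,.034))
print("end",ray(T,(411,210.5),.034))
# scene: near face centre (190,467), far rim
print("endS",ray(S,(195+190/4,115+(467-300)/4),.034))
E
```

```text
time: 1.2
tcp_pos: [0.4078, -0.1834, 0.2269]
orientation: [0.0, 0.754, 0.657, 0.0]
ft_force: [1.1, 0.3, -0.5]
grip_width: 0.0919
grasp_force: 0.0
tip [0.56471725 0.02077968 0.084     ] [ 0.45572951 -0.04663459  0.084     ]
cart mid [ 0.51646053 -0.23864151  0.034     ]
end [ 0.52007361 -0.20984458  0.034     ]
endS [ 0.52072653 -0.20796315  0.034     ]
```

```bash
python3 -m handwheel '[[[0.0918,0.002,0.04,0,0,0,0],[0.0918,0.004,0.08,-0.02,0,0,0],[0.0918,0.006,0.12,-0.04,0,0,0],[0.0918,0.008,0.155,-0.06,0,0,0],[0.0918,0.01,0.19,-0.08,0,0,0],[0.0918,0.012,0.22,-0.1,0,0,0],[0.0918,0.014,0.25,-0.12,0,0,0],[0.0918,0.016,0.28,-0.14,0,0,0],[0.0918,0.018,0.305,-0.15,0,0,0],[0.0918,0.018,0.305,-0.16,0,0,0],[0.0918,0.018,0.305,-0.16,0,0,0],[0.0918,0.018,0.305,-0.16,0,0,0]]]'
python3 - <<'E'
from h import *
c,im=cap("scene"); print(robot.read_state()["tcp_pos"],robot.read_state()["qpos"])
u=proj(c,[.431,.149,.02]).astype(int);x,y=max(0,u[0]-70),max(0,u[1]-70)
cv2.imwrite("pics/s2.png",cv2.resize(im[y:y+110,x:x+140],None,fx=5,fy=5,interpolation=cv2.INTER_CUBIC)); print(x,y)
E
```

```text
time: 2.3
tcp_pos: [0.4245, 0.1188, 0.0664]
orientation: [-0.0, 0.754, 0.657, -0.001]
ft_force: [-0.8, -0.4, 0.0]
grip_width: 0.092
grasp_force: 0.0
[0.42496641 0.11847847 0.06687751] [ 0.03344191  0.42356713 -0.53942757  2.15000411  0.35530287  0.65418587
 -0.8909324 ]
347 137
```

View pics/s2.png

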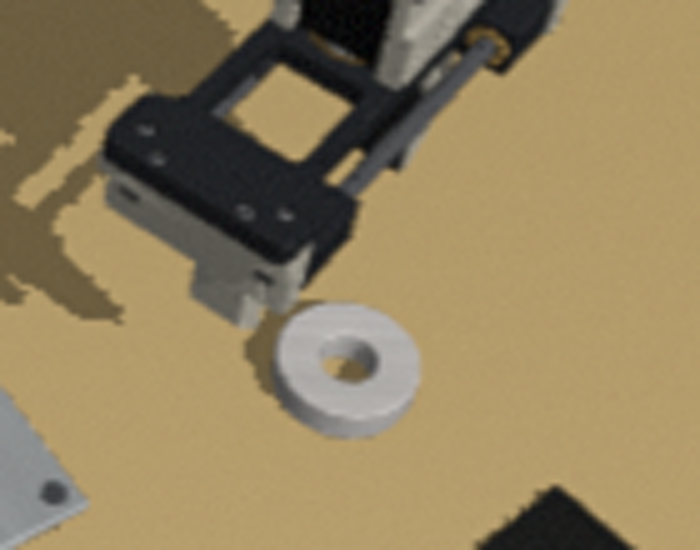

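The crop shows the open gripper just short of the collar and above it. The collar bore is at about scene pixel (417,208.6). I'll finish the approach.

```bash
python3 -m handwheel '[[[0.0918,0.006,0.0305,0,0,0,0],[0.0918,0.006,0.0305,0,0,0,0],[0.0918,0.006,0.0305,0,0,0,0]]]'
python3 - <<'E'
from h import *
c,im=cap("scene"); print(ray(c,(416.8,208.6),.016),robot.read_state()["tcp_pos"])
E
```

```text
time: 2.6
tcp_pos: [0.432, 0.1505, 0.0677]
orientation: [0.0, 0.754, 0.657, 0.001]
ft_force: [0.3, -0.9, -0.2]
grip_width: 0.0915
grasp_force: 0.0
[0.43093851 0.14831967 0.016     ] [0.43150629 0.14943343 0.06741958]
```

```bash
python3 -m handwheel '[[[0.0918,0,-0.001,-0.02,0,0,0],[0.0918,0,-0.001,-0.04,0,0,0],[0.0918,0,-0.001,-0.05,0,0,0],[0.0918,0,-0.001,-0.057,0,0,0],[0.0918,0,-0.001,-0.057,0,0,0],[0.0918,0,-0.001,-0.057,0,0,0]]]'
python3 -c "
from h import *
for i in range(3): cap('top');print(robot.read_state()['tcp_pos'])"
```

```text
time: 3.15
tcp_pos: [0.431, 0.1489, 0.01]
orientation: [0.0, 0.754, 0.657, -0.0]
ft_force: [0.8, -0.7, 0.3]
grip_width: 0.0915
grasp_force: 0.0
[0.43128744 0.14916029 0.01030858]
[0.4314794  0.14933532 0.01047593]
[0.43148131 0.14939286 0.0104775 ]
```

```bash
python3 -m handwheel '[[[0.05,0,0,0,0,0,0],[0.04,0,0,0,0,0,0],[0.04,0,0,0,0,0,0],[0.04,0,0,0,0,0,0],[0.04,0,0,0,0,0,0],[0.04,0,0,0,0,0,0],[0.04,0,0,0,0,0,0],[0.04,0,0,0,0,0,0]]]'
```

```text
time: 3.97
tcp_pos: [0.4309, 0.1493, 0.0097]
orientation: [-0.0, 0.754, 0.657, -0.0]
ft_force: [-0.7, 0.6, 1.5]
grip_width: 0.0541
grasp_force: 30.0
```

```bash
python3 -m handwheel '[[[0.04,0,0,0.02,0,0,0],[0.04,0,0,0.05,0,0,0],[0.04,0,0,0.08,0,0,0],[0.04,0.01,-0.01,0.11,0,0,0],[0.04,0.035,-0.035,0.12,0,0,0],[0.04,0.06,-0.06,0.12,0,0,0],[0.04,0.085,-0.085,0.12,0,0,0],[0.04,0.11,-0.11,0.12,0,0,0],[0.04,0.13,-0.128,0.12,0,0,0],[0.04,0.13,-0.128,0.12,0,0,0],[0.04,0.13,-0.128,0.12,0,0,0],[0.04,0.13,-0.128,0.12,0,0,0]]]'
python3 - <<'E'
from h import *
c,im=cap("scene"); print(robot.read_state()["tcp_pos"],robot.read_state()["grasp_force"],robot.read_state()["grip_width"])
u=proj(c,[.5615,.021,.09]).astype(int);x,y=max(0,u[0]-60),max(0,u[1]-60)
cv2.imwrite("pics/s3.png",cv2.resize(im[y:y+120,x:x+120],None,fx=5,fy=5,interpolation=cv2.INTER_CUBIC)); print(x,y)
E
```

```text
time: 4.97
tcp_pos: [0.5601, 0.0219, 0.1293]
orientation: [-0.001, 0.754, 0.657, -0.0]
ft_force: [-0.3, 0.3, -0.8]
grip_width: 0.0538
grasp_force: 30.0
[0.55994922 0.02233595 0.12949236] 29.99966521281749 0.05431036384816803
264 142
```

View pics/s3.png

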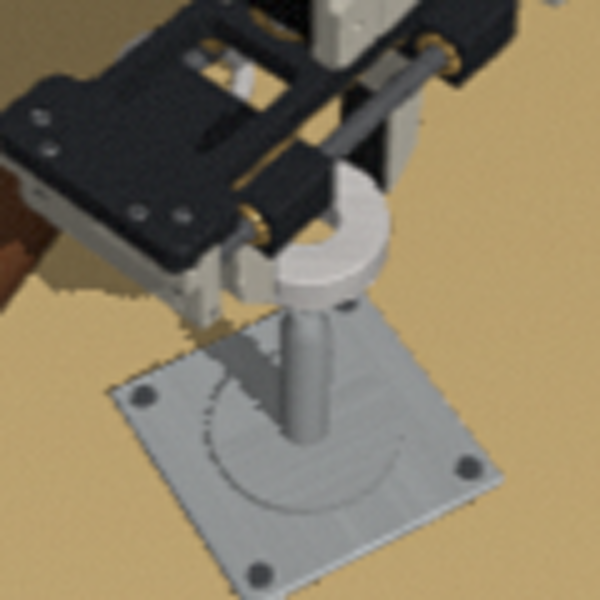

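The crop shows the collar held level above the rod, with the rod tip hidden just beneath it. Rod foot front edge is at about scene pixel (325,229.4). I'll do a quick numeric check of the alignment.

```bash
python3 - <<'E'
from h import *
c,im=cap("scene"); st=robot.read_state();print(st["tcp_pos"])
o=ray(c,(325,229.4),.01); cam=np.array([.927,.257]); d=cam-o[:2]; d/=np.hypot(*d); print("rod",o[:2]-9e-3*d)
a=np.linspace(0,2*np.pi,200); p=st["tcp_pos"]
for z in(p[2]-.0100,p[2]+.006):
  q=np.array([proj(c,[p[0]+.028*np.cos(t),p[1]+.028*np.sin(t),z]) for t in a])
  print(z,q[:,0].max()," ymax",q[:,1].max())
print("seen right edge",264+390/5,"bottom",142+310/5)
E
```

```text
[0.55999142 0.02248111 0.12965476]
rod [0.55662938 0.01901414]
0.11965476488782474 342.50950729851616  ymax 205.21817392224898
0.13565476488782474 342.8529137197677  ymax 199.3578871260984
seen right edge 342.0 bottom 204.0
```

```bash
python3 -m handwheel '[[[0.04,0.001,-0.001,-0.015,0,0,0],[0.04,0.001,-0.001,-0.03,0,0,0],[0.04,0.001,-0.001,-0.037,0,0,0],[0.04,0.001,-0.001,-0.042,0,0,0],[0.04,0.001,-0.001,-0.047,0,0,0],[0.04,0.001,-0.001,-0.052,0,0,0],[0.04,0.001,-0.001,-0.056,0,0,0],[0.04,0.001,-0.001,-0.06,0,0,0],[0.04,0.001,-0.001,-0.06,0,0,0]]]'
```

```text
time: 5.82
tcp_pos: [0.5616, 0.0203, 0.0692]
orientation: [-0.0, 0.754, 0.657, -0.0]
ft_force: [0.3, -0.6, -0.8]
grip_width: 0.0542
grasp_force: 30.0
```

No contact force, and the collar is threaded past the taper. Lowering on.

```bash
python3 -m handwheel '[[[0.04,0,0,-0.01,0,0,0],[0.04,0,0,-0.02,0,0,0],[0.04,0,0,-0.03,0,0,0],[0.04,0,0,-0.038,0,0,0],[0.04,0,0,-0.043,0,0,0],[0.04,0,0,-0.045,0,0,0],[0.04,0,0,-0.045,0,0,0],[0.04,0,0,-0.045,0,0,0]]]'
```

```text
time: 6.48
tcp_pos: [0.5619, 0.0203, 0.0247]
orientation: [-0.0, 0.754, 0.657, -0.0]
ft_force: [-1.7, 1.4, -1.7]
grip_width: 0.0541
grasp_force: 30.0
```

```bash
python3 -m handwheel '[[[0.04,0,0,-0.001,0,0,0],[0.04,0,0,-0.002,0,0,0],[0.04,0,0,-0.003,0,0,0],[0.04,0,0,-0.004,0,0,0],[0.04,0,0,-0.004,0,0,0],[0.04,0,0,-0.004,0,0,0]]]'
```

```text
time: 6.98
tcp_pos: [0.5621, 0.0203, 0.0208]
orientation: [0.0, 0.754, 0.657, 0.0]
ft_force: [-0.8, 1.3, -1.5]
grip_width: 0.054
grasp_force: 30.0
```

```bash
python3 -m handwheel '[[[0.04,0,0,-0.0005,0,0,0],[0.04,0,0,-0.001,0,0,0],[0.04,0,0,-0.0015,0,0,0],[0.04,0,0,-0.0015,0,0,0]]]'
```

```text
time: 7.32
tcp_pos: [0.5621, 0.0203, 0.0198]
orientation: [0.0, 0.754, 0.657, 0.0]
ft_force: [-2.7, 1.8, 6.6]
grip_width: 0.0538
grasp_force: 30.0
```

Up-force of 6.6 N at the expected height, so the collar is seated. Opening and backing off, then looking.

```bash
python3 -m handwheel '[[[0.06,0,0,0,0,0,0],[0.075,0,0,0,0,0,0],[0.09,0,0,0,0,0,0],[0.09,0,0,0,0,0,0],[0.09,0,0,0.01,0,0,0],[0.09,0,0,0.03,0,0,0],[0.09,0,0,0.06,0,0,0],[0.09,0,0,0.09,0,0,0],[0.09,0,0,0.12,0,0,0],[0.09,0,-0.03,0.15,0,0,0],[0.09,0,-0.07,0.15,0,0,0],[0.09,0,-0.10,0.15,0,0,0]]]'
python3 - <<'E'
from h import *
c,im=cap("scene"); t,ti=cap("top"); st=robot.read_state();print(st["tcp_pos"],st["qpos"])
f=lambda im,c,w:cv2.resize(im[int(w[1])-45:int(w[1])+45,int(w[0])-45:int(w[0])+45],(400,400),interpolation=cv2.INTER_CUBIC)
cv2.imwrite("pics/s4.png",np.hstack([f(im,c,proj(c,[.5615,.021,.03])),f(ti,t,proj(t,[.5615,.021,.03]))]))
E
```

```text
time: 8.32
tcp_pos: [0.5632, -0.0821, 0.1724]
orientation: [0.002, 0.754, 0.657, 0.001]
ft_force: [0.6, -1.7, -1.4]
grip_width: 0.0899
grasp_force: 0.0
[ 0.56169705 -0.08702296  0.17000706] [ 0.43663878  0.45364537 -0.52538468  1.75333605  0.26791543  1.00540419
 -0.3353342 ]
```

View pics/s4.png

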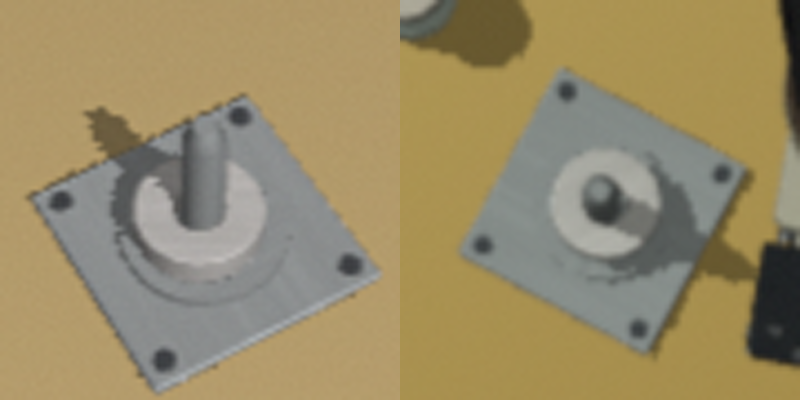

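The collar lies flat and centred on the boss (scene half about (200,210), top half about (605,203)). Next is the cartridge. I'll tilt the tool 45° about the closing axis for the pick, so a 90° turn back stands the cartridge up with the tool at 45° the other way.

```bash
python3 -m handwheel '[[[0.0918,-0.004,-0.007,-0.004,-0.11,0.015,0],[0.0918,-0.008,-0.014,-0.01,-0.22,0.03,0],[0.0918,-0.012,-0.021,-0.015,-0.33,0.046,0],[0.0918,-0.016,-0.028,-0.02,-0.44,0.061,0],[0.0918,-0.02,-0.035,-0.025,-0.55,0.076,0],[0.0918,-0.025,-0.043,-0.03,-0.66,0.092,0],[0.0918,-0.03,-0.05,-0.036,-0.777,0.108,0],[0.0918,-0.032,-0.052,-0.036,-0.777,0.108,0],[0.0918,-0.032,-0.052,-0.036,-0.777,0.108,0],[0.0918,-0.032,-0.052,-0.036,-0.777,0.108,0],[0.0918,-0.032,-0.052,-0.036,-0.777,0.108,0]]]'
cat > st.py <<'E'
from h import *
from scipy.spatial.transform import Rotation as Ro
s=robot.read_state();w,x,y,z=s["orientation"];M=Ro.from_quat([x,y,z,w]).as_matrix()
print("tcp",s["tcp_pos"].round(4),"d",M[:,2].round(3),"y",M[:,1].round(3),"grasp",(s["tcp_pos"]-.0188*M[:,2]).round(4),"\nq",s["qpos"].round(2))
E
python3 st.py
```

```text
time: 9.33
tcp_pos: [0.5304, -0.1329, 0.1346]
orientation: [0.25, 0.698, 0.606, -0.287]
ft_force: [-0.6, -0.5, -0.0]
grip_width: 0.0916
grasp_force: 0.0
tcp [ 0.5304 -0.1329  0.1346] d [-0.097 -0.698 -0.71 ] y [ 0.99  -0.14   0.002] grasp [ 0.5322 -0.1197  0.1479] 
q [-0.12  0.61 -0.26  1.86  0.85  1.3  -1.02]
```

```bash
python3 -m handwheel '[[[0.0918,-0.002,-0.02,-0.017,0,0,0],[0.0918,-0.004,-0.037,-0.034,0,0,0],[0.0918,-0.007,-0.055,-0.052,0,0,0],[0.0918,-0.01,-0.073,-0.07,0,0,0],[0.0918,-0.012,-0.09,-0.087,0,0,0],[0.0918,-0.014,-0.105,-0.1,0,0,0],[0.0918,-0.016,-0.118,-0.113,0,0,0],[0.0918,-0.016,-0.118,-0.113,0,0,0],[0.0918,-0.016,-0.118,-0.113,0,0,0]]]'
python3 - <<'E'
from st import *
c,im=cap("scene"); t,ti=cap("top")
f=lambda im,c,w:cv2.resize(im[int(w[1])-45:int(w[1])+45,int(w[0])-45:int(w[0])+45],(400,400),interpolation=cv2.INTER_CUBIC)
cv2.imwrite("pics/s5.png",np.hstack([f(im,c,proj(c,[.516,-.238,.03])),f(ti,t,proj(t,[.516,-.238,.03]))]))
E
```

```text
time: 10.08
tcp_pos: [0.5136, -0.2512, 0.0212]
orientation: [0.25, 0.698, 0.606, -0.288]
ft_force: [1.9, 0.8, -0.1]
grip_width: 0.0916
grasp_force: 0.0
tcp [ 0.5136 -0.2512  0.0212] d [-0.099 -0.699 -0.708] y [ 0.99  -0.141  0.   ] grasp [ 0.5154 -0.2381  0.0345] 
q [ 0.01  0.76 -0.17  1.98  1.08  1.04 -1.14]
```

View pics/s5.png

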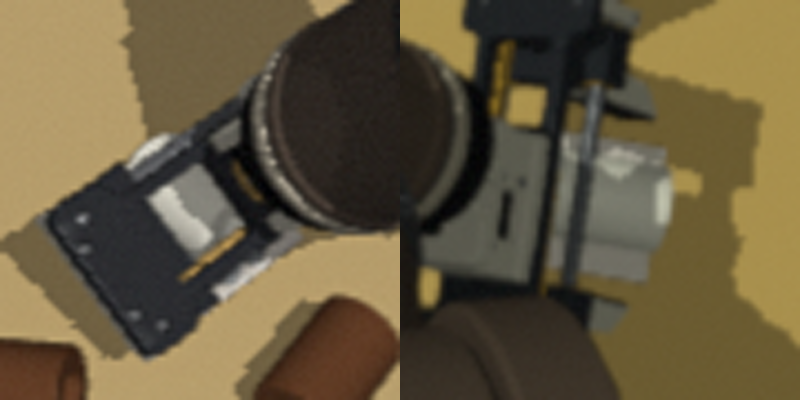

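The white cartridge lies between the open fingers and nothing is touching (top half, fingers at (600,95) and (605,310)). Closing, then a small lift.

```bash
python3 -m handwheel '[[[0.06,0,0,0,0,0,0],[0.03,0,0,0,0,0,0],[0.03,0,0,0,0,0,0],[0.03,0,0,0,0,0,0],[0.03,0,0,0,0,0,0],[0.03,0,0,0,0,0,0],[0.03,0,0,0,0,0,0],[0.03,0,0,0,0,0,0],[0.03,0,0,0,0,0,0]]]' && python3 -m handwheel '[[[0.03,0,0,0.01,0,0,0],[0.03,0,0,0.03,0,0,0],[0.03,0,0,0.06,0,0,0],[0.03,0,0,0.09,0,0,0],[0.03,0,0,0.12,0,0,0],[0.03,0,0.02,0.14,0,0,0],[0.03,0,0.05,0.15,0,0,0],[0.03,0,0.08,0.15,0,0,0],[0.03,0,0.08,0.15,0,0,0],[0.03,0,0.08,0.15,0,0,0]]]'; python3 st.py
```

```text
time: 10.93
tcp_pos: [0.5147, -0.2498, 0.0205]
orientation: [0.251, 0.697, 0.607, -0.288]
ft_force: [1.7, -0.6, 2.5]
grip_width: 0.0428
grasp_force: 30.0
time: 11.77
tcp_pos: [0.5142, -0.1676, 0.1705]
orientation: [0.251, 0.696, 0.609, -0.288]
ft_force: [0.1, -0.9, -1.7]
grip_width: 0.0425
grasp_force: 30.0
tcp [ 0.5142 -0.1676  0.1705] d [-0.095 -0.699 -0.709] y [ 0.991 -0.134 -0.001] grasp [ 0.516  -0.1545  0.1838] 
q [-0.08  0.53 -0.25  1.9   0.85  1.3  -0.95]
```

```bash
python3 -m handwheel '[[[0.03,0,0.03,0,0.119,-0.016,0],[0.03,0,0.06,0,0.238,-0.033,0],[0.03,0,0.09,0,0.357,-0.049,0],[0.03,0,0.12,0,0.475,-0.066,0],[0.03,0,0.15,0,0.594,-0.082,0],[0.03,0,0.18,0,0.713,-0.099,0],[0.03,0,0.21,0,0.832,-0.115,0],[0.03,0,0.24,0,0.95,-0.132,0],[0.03,0,0.27,0,1.069,-0.148,0],[0.03,0,0.3,0,1.188,-0.164,0],[0.03,0,0.33,0,1.307,-0.181,0],[0.03,0,0.36,0,1.426,-0.197,0]]]'; python3 st.py; python3 -m handwheel '[[[0.03,0,0.03,0,0.06,-0.009,0],[0.03,0,0.06,0,0.1,-0.014,0],[0.03,0,0.08,-0.02,0.129,-0.018,0],[0.03,0,0.098,-0.04,0.129,-0.018,0],[0.03,0,0.098,-0.06,0.129,-0.018,0],[0.03,0,0.098,-0.06,0.129,-0.018,0],[0.03,0,0.098,-0.06,0.129,-0.018,0]]]'; python3 st.py
```

```text
time: 12.77
tcp_pos: [0.5145, 0.1892, 0.1709]
orientation: [-0.211, 0.714, 0.621, 0.245]
ft_force: [-0.4, 1.2, -1.7]
grip_width: 0.0428
grasp_force: 30.0
tcp [0.5145 0.1892 0.1709] d [ 0.087  0.605 -0.791] y [ 0.99  -0.139  0.002] grasp [0.5128 0.1778 0.1858] 
q [ 0.64  0.54 -0.91  2.01 -0.37  0.6  -0.  ]
time: 13.35
tcp_pos: [0.5133, 0.2871, 0.1092]
orientation: [-0.252, 0.697, 0.607, 0.287]
ft_force: [1.0, 0.5, -0.1]
grip_width: 0.0426
grasp_force: 30.0
tcp [0.5133 0.2871 0.1092] d [ 0.095  0.7   -0.708] y [ 0.991 -0.137 -0.003] grasp [0.5115 0.2739 0.1225] 
q [ 0.52  0.76 -0.98  2.08 -0.44  0.29  0.06]
```

```bash
python3 - <<'E'
from st import *
c,im=cap("scene"); t,ti=cap("top"); p=[.5115,.274,.1]
for C,i in((c,im),(t,ti)): print(proj(C,p))
def f(im,w):
    x=int(min(max(w[0]-45,0),550));y=int(min(max(w[1]-45,0),310));print(x,y);return cv2.resize(im[y:y+90,x:x+90],(400,400),interpolation=cv2.INTER_CUBIC)
cv2.imwrite("pics/s6.png",np.hstack([f(im,proj(c,p)),f(ti,proj(t,p))]))
# image direction of the vertical
print("vertical px scene",proj(c,[.5115,.274,.0935]),proj(c,[.5115,.274,.1515]))
E
```

```text
tcp [0.5133 0.2871 0.1092] d [ 0.095  0.7   -0.708] y [ 0.991 -0.137 -0.003] grasp [0.5115 0.2739 0.1225] 
q [ 0.52  0.76 -0.98  2.08 -0.44  0.29  0.06]
[476.81619805 247.82701825]
[183.6248661  205.50435426]
431 202
138 160
vertical px scene [475.63383721 249.91403967] [486.87759983 230.06732921]
```

View pics/s6.png

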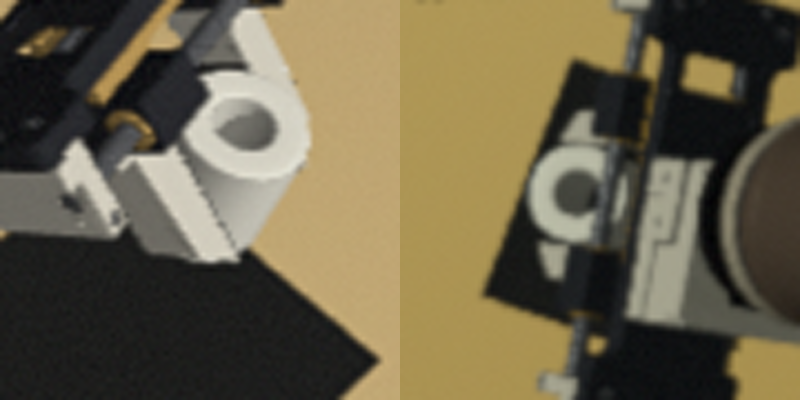

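The cartridge is upright in the fingers over the mat, bore visible at (245,125) in the scene half and (575,190) in the top half. Lowering it.

```bash
python3 -m handwheel '[[[0.03,0,0,-0.02,0,0,0],[0.03,0,0,-0.04,0,0,0],[0.03,0,0,-0.06,0,0,0],[0.03,0,0,-0.075,0,0,0],[0.03,0,0,-0.083,0,0,0],[0.03,0,0,-0.083,0,0,0],[0.03,0,0,-0.083,0,0,0]]]'; python3 -m handwheel '[[[0.03,0,0,-0.001,0,0,0],[0.03,0,0,-0.002,0,0,0],[0.03,0,0,-0.003,0,0,0],[0.03,0,0,-0.004,0,0,0],[0.03,0,0,-0.004,0,0,0]]]';python3 st.py
```

```text
time: 14.03
tcp_pos: [0.5146, 0.288, 0.0282]
orientation: [-0.251, 0.696, 0.607, 0.289]
ft_force: [0.4, -0.8, -0.6]
grip_width: 0.0427
grasp_force: 30.0
time: 14.45
tcp_pos: [0.514, 0.2882, 0.0233]
orientation: [-0.251, 0.696, 0.607, 0.288]
ft_force: [-0.4, 0.4, -2.2]
grip_width: 0.0422
grasp_force: 30.0
tcp [0.514  0.2882 0.0233] d [ 0.097  0.7   -0.707] y [ 0.991 -0.136  0.   ] grasp [0.5122 0.275  0.0366] 
q [ 0.48  0.94 -0.93  2.11 -0.41  0.13  0.16]
```

Joint 6 is near its lower limit, so I'll raise a little and yaw to gain room before the last few millimetres.

```bash
python3 -m handwheel '[[[0.03,0,0,0.01,0,0,0],[0.03,0.005,0,0.01,0,0,0.1],[0.03,0.01,0,0.01,0,0,0.2],[0.03,0.015,0,0.01,0,0,0.3],[0.03,0.015,0,0.01,0,0,0.3],[0.03,0.015,0,0.01,0,0,0.3]]]'; python3 st.py
```

```text
time: 14.95
tcp_pos: [0.5302, 0.2887, 0.034]
orientation: [-0.291, 0.598, 0.704, 0.248]
ft_force: [-0.5, -0.0, -1.1]
grip_width: 0.0426
grasp_force: 30.0
tcp [0.5302 0.2887 0.034 ] d [-0.112  0.698 -0.707] y [0.987 0.161 0.002] grasp [0.5323 0.2756 0.0473] 
q [ 0.41  0.94 -0.84  1.88 -0.28  0.53  0.23]
```

```bash
python3 -m handwheel '[[[0.03,0,0,-0.005,0,0,0],[0.03,0,0,-0.009,0,0,0],[0.03,0,0,-0.011,0,0,0],[0.03,0,0,-0.012,0,0,0],[0.03,0,0,-0.013,0,0,0],[0.03,0,0,-0.013,0,0,0]]]';python3 st.py; python3 -m handwheel '[[[0.03,0,0,-0.0005,0,0,0],[0.03,0,0,-0.001,0,0,0],[0.03,0,0,-0.001,0,0,0]]]'
```

```text
time: 15.45
tcp_pos: [0.5286, 0.2882, 0.02]
orientation: [-0.292, 0.598, 0.704, 0.248]
ft_force: [-0.1, -0.1, -0.5]
grip_width: 0.0425
grasp_force: 30.0
tcp [0.5286 0.2882 0.02  ] d [-0.115  0.698 -0.707] y [ 0.987  0.162 -0.   ] grasp [0.5308 0.2751 0.0333] 
q [ 0.41  0.96 -0.84  1.88 -0.27  0.51  0.24]
time: 15.7
tcp_pos: [0.529, 0.2883, 0.0192]
orientation: [-0.292, 0.598, 0.704, 0.248]
ft_force: [0.4, 0.0, -1.1]
grip_width: 0.043
grasp_force: 30.0
```

```bash
python3 -m handwheel '[[[0.03,0,0,-0.0005,0,0,0],[0.03,0,0,-0.001,0,0,0],[0.03,0,0,-0.001,0,0,0]]]';python3 -m handwheel '[[[0.03,0,0,-0.0005,0,0,0],[0.03,0,0,-0.001,0,0,0],[0.03,0,0,-0.001,0,0,0]]]'
```

```text
time: 15.95
tcp_pos: [0.5291, 0.2885, 0.019]
orientation: [-0.292, 0.598, 0.704, 0.248]
ft_force: [-0.2, -2.7, 5.5]
grip_width: 0.0427
grasp_force: 30.0
time: 16.2
tcp_pos: [0.5292, 0.2888, 0.019]
orientation: [-0.292, 0.597, 0.704, 0.248]
ft_force: [-2.5, -6.8, 14.1]
grip_width: 0.0424
grasp_force: 30.0
```

Contact. Easing off the 14 N, then opening and retreating along the tool axis.

```bash
python3 -m handwheel '[[[0.03,0,0,0.0008,0,0,0],[0.03,0,0,0.001,0,0,0],[0.03,0,0,0.001,0,0,0]]]' && python3 -m handwheel '[[[0.05,0,0,0,0,0,0],[0.06,0,0,0,0,0,0],[0.07,0,0,0,0,0,0],[0.08,0,0,0,0,0,0],[0.0918,0,0,0,0,0,0],[0.0918,0,0,0,0,0,0],[0.0918,0,0,0,0,0,0]]]' && python3 st.py
```

```text
time: 16.45
tcp_pos: [0.5292, 0.2886, 0.019]
orientation: [-0.292, 0.598, 0.704, 0.248]
ft_force: [-1.2, -2.5, 7.2]
grip_width: 0.0432
grasp_force: 30.0
time: 17.03
tcp_pos: [0.5289, 0.2882, 0.0182]
orientation: [-0.292, 0.598, 0.704, 0.248]
ft_force: [-0.3, 0.5, -0.2]
grip_width: 0.0847
grasp_force: 0.0
tcp [0.5289 0.2882 0.0182] d [-0.115  0.698 -0.707] y [0.987 0.163 0.   ] grasp [0.5311 0.2751 0.0315] 
q [ 0.41  0.96 -0.83  1.88 -0.27  0.51  0.24]
```

```bash
python3 -m handwheel '[[[0.0918,0.002,-0.014,0.014,0,0,0],[0.0918,0.005,-0.03,0.03,0,0,0],[0.0918,0.008,-0.05,0.05,0,0,0],[0.0918,0.011,-0.07,0.07,0,0,0],[0.0918,0.014,-0.09,0.09,0,0,0],[0.0918,0.016,-0.105,0.11,-0.11,-0.018,0],[0.0918,0.016,-0.11,0.13,-0.22,-0.036,0],[0.0918,0.016,-0.12,0.15,-0.33,-0.054,0],[0.0918,0.016,-0.13,0.17,-0.44,-0.072,0],[0.0918,0.016,-0.14,0.18,-0.55,-0.09,0],[0.0918,0.016,-0.145,0.19,-0.66,-0.109,0],[0.0918,0.016,-0.15,0.19,-0.775,-0.128,0]]]'; python3 - <<'E'
from st import *
c,im=cap("scene"); t,ti=cap("top"); p=[.531,.275,.03]
def f(im,w):
    x=int(min(max(w[0]-35,0),550));y=int(min(max(w[1]-35,0),310));print(x,y);return cv2.resize(im[y:y+70,x:x+70],(400,400),interpolation=cv2.INTER_CUBIC)
cv2.imwrite("pics/s7.png",np.hstack([f(im,proj(c,p)),f(ti,proj(t,p))]))
for n,C,i in(("S",c,im),("T",t,ti)):
    h=cv2.cvtColor(i,cv2.COLOR_BGR2HSV);m=((h[...,1]<70)&(h[...,2]>100)).astype(np.uint8)*255
    q=proj(C,[.531,.275,.061]);ks=[k for k in cv2.findContours(m,cv2.RETR_EXTERNAL,cv2.CHAIN_APPROX_NONE)[0] if cv2.contourArea(k)>40]
    k=min(ks,key=lambda k:np.hypot(*(np.array(cv2.minAreaRect(k)[0])-q)));print(n,q,cv2.boundingRect(k),ray(C,cv2.minAreaRect(k)[0],.05))
E
```

```text
time: 18.03
tcp_pos: [0.5467, 0.138, 0.2121]
orientation: [0.004, 0.648, 0.762, 0.001]
ft_force: [-0.4, 0.4, -1.4]
grip_width: 0.0919
grasp_force: 0.0
tcp [0.5467 0.138  0.2121] d [ 0.008 -0.004 -1.   ] y [0.987 0.161 0.007] grasp [0.5466 0.138  0.2309] 
q [ 0.04  0.4  -0.53  1.72  0.23  1.08 -0.4 ]
426 242
156 164
S [466.11164256 269.1067232 ] (447, 257, 32, 39) [0.53933196 0.27678128 0.05      ]
T [188.35831053 198.06169691] (253, 129, 20, 23) [0.66485343 0.12181598 0.05      ]
```

View pics/s7.png

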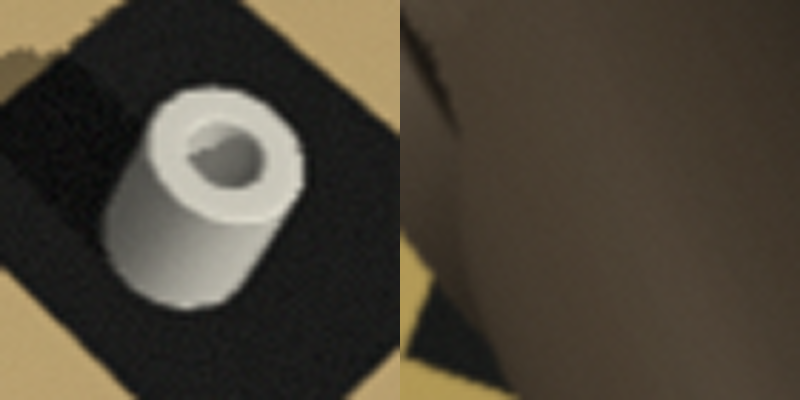

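The cartridge stands upright on the mat. Its top centre is at scene pixel (465.5,269), matching the predicted (.531,.275) within a millimetre. Now I'll take it from above.

```bash
python3 -m handwheel '[[[0.0918,-0.004,0.035,-0.01,0,0,0],[0.0918,-0.008,0.07,-0.02,0,0,0],[0.0918,-0.012,0.1,-0.035,0,0,0],[0.0918,-0.015,0.12,-0.05,0,0,0],[0.0918,-0.015,0.137,-0.07,0,0,0],[0.0918,-0.015,0.137,-0.07,0,0,0],[0.0918,-0.015,0.137,-0.07,0,0,0],[0.0918,-0.015,0.137,-0.07,0,0,0]]]';python3 -c "
from h import *
cap('top')";python3 st.py
```

```text
time: 18.8
tcp_pos: [0.5304, 0.2737, 0.138]
orientation: [-0.0, 0.648, 0.762, -0.0]
ft_force: [0.5, 0.3, -0.4]
grip_width: 0.0918
grasp_force: 0.0
tcp [0.5308 0.2736 0.1386] d [ 0.  0. -1.] y [0.987 0.161 0.   ] grasp [0.5308 0.2736 0.1574] 
q [-0.21  0.53 -0.52  1.72  0.31  0.98 -0.68]
```

```bash
python3 -m handwheel '[[[0.0918,0,0.0015,-0.025,0,0,0],[0.0918,0,0.0015,-0.05,0,0,0],[0.0918,0,0.0015,-0.075,0,0,0],[0.0918,0,0.0015,-0.095,0,0,0],[0.0918,0,0.0015,-0.11,0,0,0],[0.0918,0,0.0015,-0.115,0,0,0],[0.0918,0,0.0015,-0.115,0,0,0],[0.0918,0,0.0015,-0.115,0,0,0]]]' && python3 -m handwheel '[[[0.06,0,0,0,0,0,0],[0.03,0,0,0,0,0,0],[0.03,0,0,0,0,0,0],[0.03,0,0,0,0,0,0],[0.03,0,0,0,0,0,0],[0.03,0,0,0,0,0,0],[0.03,0,0,0,0,0,0],[0.03,0,0,0,0,0,0],[0.03,0,0,0,0,0,0]]]'; python3 st.py
```

```text
time: 19.52
tcp_pos: [0.5308, 0.2763, 0.0243]
orientation: [0.0, 0.647, 0.762, 0.001]
ft_force: [0.9, 0.6, 0.2]
grip_width: 0.0918
grasp_force: 0.0
time: 20.27
tcp_pos: [0.53, 0.2768, 0.0232]
orientation: [0.0, 0.647, 0.763, 0.0]
ft_force: [0.2, 0.0, 0.1]
grip_width: 0.0426
grasp_force: 30.0
tcp [0.53   0.2768 0.0232] d [ 0. -0. -1.] y [0.987 0.163 0.   ] grasp [0.53   0.2768 0.042 ] 
q [-0.26  0.67 -0.45  1.81  0.41  0.76 -0.76]
```

```bash
python3 -m handwheel '[[[0.03,0,0,0.015,0,0,0],[0.03,0,0,0.045,0,0,0],[0.03,0,0,0.075,0,0,0],[0.03,0,0,0.105,0,0,0],[0.03,0.003,-0.03,0.11,0,0,0],[0.03,0.007,-0.06,0.11,0,0,0],[0.03,0.011,-0.09,0.11,0,0,0],[0.03,0.015,-0.125,0.11,0,0,0],[0.03,0.019,-0.16,0.11,0,0,0],[0.03,0.023,-0.195,0.11,0,0,0],[0.03,0.027,-0.23,0.11,0,0,0],[0.03,0.031,-0.2545,0.11,0,0,0]]]'; python3 -m handwheel '[[[0.03,0,0,0,0,0,0],[0.03,0,0,0,0,0,0],[0.03,0,0,0,0,0,0]]]'; python3 - <<'E'
from st import *
c,im=cap("scene");t,ti=cap("top");p=[.5615,.021,.09]
def f(im,w):
    x=int(w[0]-45);y=int(w[1]-45);print(x,y);return cv2.resize(im[y:y+90,x:x+90],(400,400),interpolation=cv2.INTER_CUBIC)
cv2.imwrite("pics/s8.png",np.hstack([f(im,proj(c,p)),f(ti,proj(t,p))]))
a=np.linspace(0,6.28,200);g=s["tcp_pos"]
for z in(.029,-.029):
    q=np.array([proj(c,[g[0]+.022*np.cos(k),g[1]+.022*np.sin(k),g[2]+.0092+z]) for k in a]);print(z,q[:,0].min(),q[:,0].max(),q[:,1].min(),q[:,1].max())
E
```

```text
time: 21.27
tcp_pos: [0.5606, 0.0181, 0.1329]
orientation: [0.0, 0.648, 0.762, -0.001]
ft_force: [1.2, -0.5, -1.9]
grip_width: 0.0421
grasp_force: 30.0
time: 21.52
tcp_pos: [0.5607, 0.023, 0.1332]
orientation: [-0.0, 0.647, 0.763, 0.0]
ft_force: [-0.5, 0.2, -1.1]
grip_width: 0.0427
grasp_force: 30.0
tcp [0.5607 0.023  0.1332] d [ 0.     0.001 -1.   ] y [0.987 0.163 0.   ] grasp [0.5607 0.023  0.152 ] 
q [ 0.23  0.48 -0.5   1.81  0.28  0.92 -0.24]
279 157
261 140
0.029 312.0321736938436 339.8832963823121 161.68881560300156 182.87870721312314
-0.029 312.789449649311 338.83870168951216 184.3084404457797 204.96259522192645
```

View pics/s8.png

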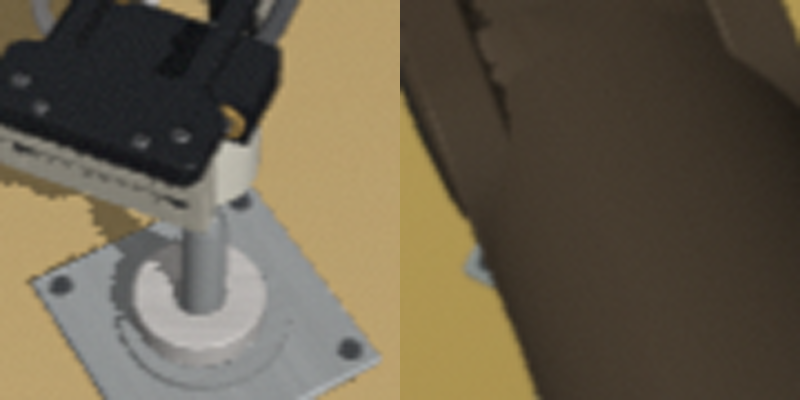

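The scene half shows the cartridge held upright above the rod (right edge about pixel 338 against 338.8 predicted), with the collar flat below. The top view is hidden by the arm. Threading.

```bash
python3 -m handwheel '[[[0.03,0.0005,0,-0.012,0,0,0],[0.03,0.0005,0,-0.022,0,0,0],[0.03,0.0005,0,-0.027,0,0,0],[0.03,0.0005,0,-0.031,0,0,0],[0.03,0.0005,0,-0.035,0,0,0],[0.03,0.0005,0,-0.039,0,0,0],[0.03,0.0005,0,-0.043,0,0,0],[0.03,0.0005,0,-0.047,0,0,0],[0.03,0.0005,0,-0.047,0,0,0]]]'
```

```text
time: 22.37
tcp_pos: [0.561, 0.0224, 0.0855]
orientation: [-0.0, 0.647, 0.763, -0.0]
ft_force: [0.0, 1.8, -3.0]
grip_width: 0.0428
grasp_force: 30.0
```

```bash
python3 -m handwheel '[[[0.03,0,0,-0.007,0,0,0],[0.03,0,0,-0.014,0,0,0],[0.03,0,0,-0.02,0,0,0],[0.03,0,0,-0.026,0,0,0],[0.03,0,0,-0.031,0,0,0],[0.03,0,0,-0.035,0,0,0],[0.03,0,0,-0.035,0,0,0],[0.03,0,0,-0.035,0,0,0]]]';python3 -m handwheel '[[[0.03,0,0,-0.001,0,0,0],[0.03,0,0,-0.002,0,0,0],[0.03,0,0,-0.003,0,0,0],[0.03,0,0,-0.003,0,0,0]]]'
```

```text
time: 23.03
tcp_pos: [0.561, 0.0225, 0.0507]
orientation: [-0.0, 0.647, 0.763, -0.0]
ft_force: [-1.4, 4.0, -3.1]
grip_width: 0.0425
grasp_force: 30.0
time: 23.37
tcp_pos: [0.5614, 0.0227, 0.0485]
orientation: [0.0, 0.647, 0.763, 0.0]
ft_force: [-2.0, 4.4, -1.9]
grip_width: 0.043
grasp_force: 30.0
```

```bash
python3 -m handwheel '[[[0.03,0,0.0005,0,0,0,0],[0.03,-0.0003,0.001,-0.0005,0,0,0],[0.03,-0.0003,0.001,-0.001,0,0,0],[0.03,-0.0003,0.001,-0.0015,0,0,0],[0.03,-0.0003,0.001,-0.0015,0,0,0]]]';python3 -m handwheel '[[[0.03,0,0,-0.0005,0,0,0],[0.03,0,0,-0.001,0,0,0],[0.03,0,0,-0.001,0,0,0]]]'
```

```text
time: 23.78
tcp_pos: [0.5614, 0.0227, 0.0468]
orientation: [0.0, 0.647, 0.762, 0.0]
ft_force: [-0.1, -0.1, -1.1]
grip_width: 0.0429
grasp_force: 30.0
time: 24.03
tcp_pos: [0.5615, 0.0228, 0.0462]
orientation: [0.001, 0.647, 0.762, -0.0]
ft_force: [-2.5, -0.3, 5.8]
grip_width: 0.0428
grasp_force: 30.0
```

Seated: 5.8 N up at the expected height. Opening, retreating up and looking.

```bash
python3 -m handwheel '[[[0.05,0,0,0,0,0,0],[0.06,0,0,0,0,0,0],[0.075,0,0,0,0,0,0],[0.0918,0,0,0,0,0,0],[0.0918,0,0,0,0,0,0],[0.0918,0,0,0.01,0,0,0],[0.0918,0,0,0.03,0,0,0],[0.0918,0,0,0.06,0,0,0],[0.0918,0,0,0.09,0,0,0],[0.0918,0,-0.03,0.12,0,0,0],[0.0918,0,-0.07,0.13,0,0,0],[0.0918,0,-0.11,0.13,0,0,0]]]'; python3 -m handwheel '[[[0.0918,0,-0.03,0,0,0,0],[0.0918,0,-0.03,0,0,0,0],[0.0918,0,-0.03,0,0,0,0],[0.0918,0,-0.03,0,0,0,0]]]'; python3 - <<'E'
from h import *
c,im=cap("scene");t,ti=cap("top");p=[.5615,.021,.05]
def f(im,w):
    x=int(w[0]-35);y=int(w[1]-35);return cv2.resize(im[y:y+70,x:x+70],(400,400),interpolation=cv2.INTER_CUBIC)
cv2.imwrite("pics/s9.png",np.hstack([f(im,proj(c,p)),f(ti,proj(t,p))]))
E
```

```text
time: 25.03
tcp_pos: [0.5633, -0.0866, 0.1803]
orientation: [0.003, 0.646, 0.764, 0.002]
ft_force: [1.5, -0.1, -0.7]
grip_width: 0.0917
grasp_force: 0.0
time: 25.37
tcp_pos: [0.5611, -0.116, 0.1762]
orientation: [0.0, 0.647, 0.763, 0.0]
ft_force: [0.1, 0.4, -0.6]
grip_width: 0.0918
grasp_force: 0.0
```

View pics/s9.png

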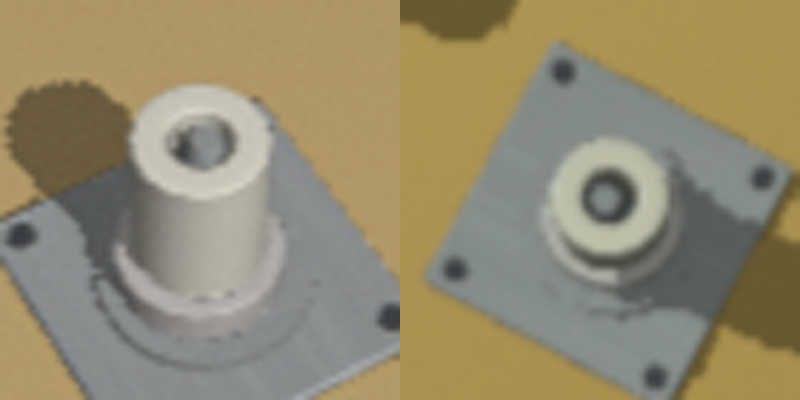

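Both views show the cartridge standing upright on the flat collar, with the rod tip visible in the bore (scene half (205,140), top half (605,198)). The gripper is clear.

```bash
python3 -c "
from rig import robot
print(robot.hand_in())"
```

```text
the job is handed in; nothing more can be done
None
```

The collar is flat on the base and the cartridge stands on it, both round the rod and let go; I never touched the ring, cap or jar, and handed the job in at about 25 s (no verdict was returned).

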